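# Pump a glued block out of the ejector press and rack it to dry

### The arm

A 6-joint arm with a two-finger parallel gripper is mounted at the origin on the work surface. World frame = base frame: x ahead of the robot, y to its left, z up, the work surface at z = 0. Lengths are in m, angles in degrees, forces in N, time in s.
With the tool pointing down it reaches from about 0.225 to 0.725 m from the base axis. Payload 3.1 kg.
Tool frame: the origin (TCP) lies on the centre line of the jaws, within the pads' length; the fingertips stand 19 mm ahead of it and the grasp point (between the pads) is the TCP; z points along the fingers, y is the direction in which the jaws open and shut (so a half turn about z gives the same grasp; the last joint's range is limited). The gripper opens to 85 mm and grips with 20 to 120 N. Pads are 22 mm wide; open, the fingers measure 114 mm over their backs; the gripper's body (76 mm by 85 mm) begins 54 mm behind the grasp point. The pads swing forward as they close: fully open they stand 13 mm farther back than shut.
Start: joints at [65.787, 2.75, 5.684, 92.934, 0, 82.678], TCP at [0.153, 0.502, 0.25] pointing down, gripper open.
Joint ranges: [-166.93, 166.93], [-56.73, 111.36], [-69.38, 81.34], [-121.58, 131.49], [-85.45, 84.26], [-180, 180]. Speed limits (degrees/s): [159.86, 159.86, 180, 180, 180, 180].

### API

Orientations are given as a 3x3 rotation matrix whose columns are the frame's x, y, z axes.
In Python, from bench import env, grab_frame, camera_model gives the robot as it stands.
- The arm moves only by the shell command python3 -m creep 'ROWS' [FORCE]. ROWS is JSON, a list of rows, each an object of numbers: "x", "y", "z": the shift along the tool's x, y, z in mm; "rx", "ry", "rz": the turn, a rotation vector about the tool's x, y, z in degrees; "claw": the finger opening in mm, from 0 to 85.4. In form: [{"x": .., "y": .., "z": .., "rx": .., "ry": .., "rz": .., "claw": ..}, ...]. A call has 1 to 8 rows; each row is the pose to reach, as a shift and turn from the pose commanded when the call began, along the tool's axes at that moment; what a row does not reach only later rows make up. A row lasts 1/10 s, in which the tool goes at most 50 mm and 8.59 degrees, less where a joint would pass 70% of its speed; a pose out of reach is approached as far as the arm can. A call with a gripper value outside its range is refused whole. The fingers move at their own pace and stop on an object; FORCE is the grip in N (left out, the last holds). Time passes only in rows, so rows that repeat a pose let the fingers close. It gives the time, the measured TCP pose, the force and the opening at its end, in the units of the state.
- env.get_obs(): the state, without advancing time (a new reading comes with each control period).
- grab_frame(name): name is "side" or "top" or "wrist"; returns (picture, depth): 384x512x3 uint8, red, green, blue; 384x512 float32, m along the optical axis (not along the pixel's ray), 0 where there is no reading.
- camera_model(name): a dict with "vertical_fov" (degrees; the focal length in pixels is half the picture's height over the tangent of half this angle, whatever the lens; pixels are square), "cx", "cy" (the principal point, pixels), "pose" (4x4, takes a point from camera to world coordinates). Camera axes: x right, y down, z forward; pixel columns grow to the right and rows downward; lengths in m; the calibration is good to about 2 mm. A picture is of the moment at which its call begins: read the wrist's pose just before it. camera_model takes no time and is no camera call; for the wrist camera it gives the pose at the moment of the call.
- env.close_job(): hands the job in, once; it reports no verdict.
The state is a dict: "clock": time; "joint_pos": joint angles; "qvel": joint speeds; "effort": joint torques, N m; "ee_pos": TCP position; "eef_rot": TCP orientation; "force": force on the tool from outside, world axes, zero at the start; "moment": the same for the moment, N m; "finger_gap": finger opening in m.
Only numpy, scipy, OpenCV 4.12 (cv2) and the standard library are available. Lean on these libraries where they do the work, as an engineer would, in place of code of your own. Each camera call takes 0.05 s, during which the arm holds its last target. There are 200 camera calls.

### The job

Pump the lever of the bench press up and down in full strokes until its ratchet ejector has pushed the beech chair-foot block at least 3 cm proud of the press top, then lift the block out and stand it upright in the empty, cork-floored bay of the drying rack; lower it all the way to the bay floor before letting go, do not drop it in. The press's guard posts and the rack's dividers leave room for the fingers on different faces of the block, so you will need to stand it down on the way and take it again across its thickness. Leave the two stored blocks, the hammer and the glue bottle where they are.

Things in the scene. Friction and masses are not known exactly. Their poses are not given: they have to be found in the camera images.
- press: Grey ejector press, fixed; base 150 x 130 mm, block 76 (x) x 100 (y) mm, flat top at 149 mm. Origin on the bench under the centre of its well; z up, lever towards own -x. Well 33 x 59 mm, floor at 46 mm, open at the top.
- press_top (a point): Centre of the well's mouth, 149 mm up, axes of the press. Two guard posts stand 5 to 6 mm from the block's wide faces: x -41 to -21 and +21 to +33 mm, y +-23 mm, tops 209 mm above the bench. Both y sides above the top are free, so here fingers fit only across the block's 56 mm width (along y).
- pump_pivot (a point): Lever pivot, at (-78, 0, 100) mm of the press. The lever turns about the press's y axis.
- pump (a joint): Lever angle (rad): 0 handle fully down, 0.25 level, 0.5 fully up. Stays where left, no spring: it must be lifted and pushed down. A lift from below 0.04 to above 0.45 clicks the pawl under the next tooth, the push down raises it one 12 mm tooth. About 5 to 10 N at the grip. After the last tooth (at most 6 strokes) strokes do nothing.
- pump_grip (a point): Centre of the lever's black rubber grip, 130 mm from the pivot: a bar 90 mm long (along the lever), 22 mm wide (along the press's y), 26 mm high.
- ejector (a joint): Height (m) of the ratchet ejector, up positive. Starts at 0 to 0.012; at 0.014 its head meets the block through the slot in the well floor; 0.057 to 0.063 after the last tooth. Friction holds it. The block's top is proud of the press top by this value minus 0.017.
- block_mid (a point): Centre of the block to be moved: beech, 30 (own x) x 56 (own y) x 100 mm tall (own z), about 0.13 kg, two dark plugs on each wide face. Starts standing in the well, axes as the press, its top 3 mm below the press top.
- rack: Plywood drying rack, fixed. Origin on the bench; its row of three bays along own y lies at x = -60 mm, y = -74, 0, +74 mm. Base 12 mm thick, 110 x 236 mm, centred under the row. Dividers 8 mm thick, 60 mm deep (x), tops 124 mm above the bench. Lips in front and behind, tops 37 mm up; above them a bay's front and back (own x) are open for fingers.
- bay_floor (a point): Centre of the top of the cork pad (3 mm, 36 x 60 mm) flooring the one empty bay, 15 mm above the bench; axes of the rack. The bay is 40 mm deep (x) and 66 mm wide (y); a block stands in it with its 56 mm width along the row (y), either way round.
- stored1_mid (a point): Centre of a stored block of the same shape, standing in another bay. Leave alone.
- stored2_mid (a point): Centre of the second stored block, standing in the third bay. Leave alone.
- hammer_mid (a point): Hammer lying on the bench, 240 mm long along its own x, this point at the middle of its length, 13 mm up; head at the +x end, spanning y -48 to +40 mm, 26 mm high. Leave alone.
- glue_mid (a point): Centre (half-way up) of the standing white glue bottle, 56 mm in diameter, 130 mm tall. Leave alone.

How it is judged:
By the outcome, as a careful person would: the job done as asked, in the order asked, and still so for the second after the job is handed in, with the robot touching nothing.
It also fails if it takes over 72 s, if anything falls off the work surface, if the arm or the gripper's body presses on something with over 40 N, if the wrist force passes 120 N, or if a joint passes its speed limit or range.

## Working session

There is one attempt and no reset: what is moved stays moved. The work goes in short steps, Python scripts to look and compute and a shell command to move; the robot and the scene stay as the last step left them, time stands still between calls to the robot, and variables do not carry over. Pictures are saved under pics/ and viewed, about 8 in all and at most 12, crops included, and the job is handed in when it is done.

```bash
mkdir -p pics; ls
python3 - <<'E'
from bench import env, grab_frame, camera_model
import cv2, numpy as np
o=env.get_obs(); print({k:np.round(v,3).tolist() for k,v in o.items()})
ims=[]
for n in ("side","top"):
    p,d=grab_frame(n); np.savez(f"pics/{n}0.npz",p=p,d=d); m=camera_model(n); print(n,m['vertical_fov'],m['cx'],m['cy'],np.round(m['pose'],3).tolist(), (d>0).mean())
    cv2.imwrite(f"pics/{n}0.png",p[:,:,::-1])
E
```

```text
pics
{'clock': 0.0, 'joint_pos': [65.787, 2.792, 5.59, 92.934, 0.001, 82.676], 'qvel': [0.046, 0.042, -0.016, -0.01, 0.047, -0.087], 'effort': [0.0, -33.878, 32.002, 0.02, -0.0, 0.0], 'ee_pos': [0.152, 0.502, 0.249], 'eef_rot': [[-0.957, 0.291, -0.001], [0.291, 0.957, -0.002], [0.0, -0.002, -1.0]], 'force': [0.229, -0.302, -0.341], 'moment': [-0.0, 0.044, 0.068], 'finger_gap': 0.085}
side 57.22227466034334 257.83845517460685 185.85185818726262 [[0.927, -0.274, 0.257, 0.291], [-0.375, -0.709, 0.598, -0.512], [0.018, -0.65, -0.759, 0.794], [0.0, 0.0, 0.0, 1.0]] 0.9958445231119791
top 45.84535905419014 261.9571456439165 195.35098849954448 [[-0.014, -0.998, 0.063, 0.474], [-1.0, 0.015, 0.005, 0.016], [-0.005, -0.063, -0.998, 1.246], [0.0, 0.0, 0.0, 1.0]] 0.9959665934244791
```

View pics/top0.png

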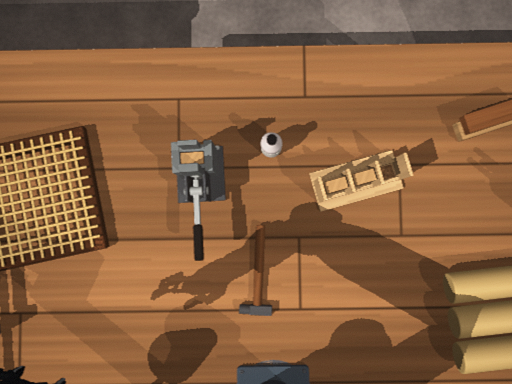

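View pics/side0.png

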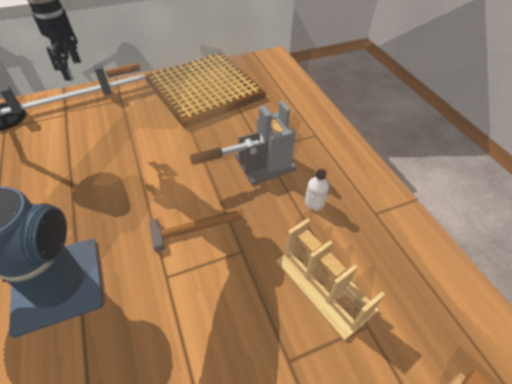

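```bash
cat > h.py <<'E'
from bench import env, grab_frame, camera_model
import cv2, numpy as np
def cloud(d,m):
    f=d.shape[0]/2/np.tan(np.radians(m['vertical_fov']/2))
    v,u=np.mgrid[:d.shape[0],:d.shape[1]]
    P=np.stack([(u-m['cx'])/f*d,(v-m['cy'])/f*d,d],-1); T=m['pose']
    return P@T[:3,:3].T+T[:3,3]
def proj(p,m,h=384):
    f=h/2/np.tan(np.radians(m['vertical_fov']/2)); T=m['pose']
    q=(np.atleast_2d(p)-T[:3,3])@T[:3,:3]; return np.c_[q[:,0]/q[:,2]*f+m['cx'],q[:,1]/q[:,2]*f+m['cy']]
def ray(uv,m,z,h=384):
    f=h/2/np.tan(np.radians(m['vertical_fov']/2)); T=m['pose']
    uv=np.atleast_2d(uv); r=np.c_[(uv[:,0]-m['cx'])/f,(uv[:,1]-m['cy'])/f,np.ones(len(uv))]@T[:3,:3].T
    return T[:3,3]+r*((z-T[2,3])/r[:,2])[:,None]
def rect(xy):
    (c,s,a)=cv2.minAreaRect((xy*1000).astype(np.float32)); return np.round([*c,*s,a],1)
E
python3 - <<'E'
from h import *
for n in ("top","side"):
    z=np.load(f"pics/{n}0.npz"); m=camera_model(n); X=cloud(z['d'],m); x,y,h=X[...,0],X[...,1],X[...,2]
    ok=(z['d']>0)
    A=ok&(abs(x-.52)<.16)&(abs(y-.18)<.12)
    for nm,lo,hi in (("posts",.195,.22),("top",.142,.16)):
        M=(A&(h>lo)&(h<hi)).astype(np.uint8); k,L=cv2.connectedComponents(M)
        for i in range(1,k):
            if (L==i).sum()>8: print(n,nm,(L==i).sum(),rect(X[L==i][:,:2]),X[L==i].mean(0).round(4))
    p=z['p'].astype(int)
    G=A&(p.max(-1)<60)&(h>.04)&(x<.47)
    if G.sum()>5: print(n,"grip",G.sum(),rect(X[G][:,:2]),X[G].mean(0).round(4),h[G].min(),h[G].max())
    R=ok&(abs(x-.5)<.14)&(abs(y+.25)<.2)
    for nm,lo,hi in (("div",.1195,.14),("blk",.108,.1185),("all",.01,.14)):
        M=(R&(h>lo)&(h<hi)).astype(np.uint8); k,L=cv2.connectedComponents(M)
        for i in range(1,k):
            if (L==i).sum()>8: print(n,nm,(L==i).sum(),rect(X[L==i][:,:2]),X[L==i].mean(0).round(4))
    t=R&(h>.12); print(h[R].max(), h[R&(h<.01)].mean())
    q=z['p'][:,:,::-1]
    c=np.hstack([cv2.resize(q[130:270,150:290],(390,390),interpolation=3),cv2.resize(q[110:250,300:440],(390,390),interpolation=3)]) if n=="top" else np.hstack([cv2.resize(q[90:200,180:320],(400,314),interpolation=3),cv2.resize(q[210:340,270:400],(314,314),interpolation=3)])
    cv2.imwrite(f"pics/c_{n}.png",c)
E
```

```text
top posts 119 [665.  194.   12.3  44.4   2.9] [0.664  0.1937 0.2066]
top posts 187 [607.1 191.2  20.7  45.7   1.7] [0.6065 0.1909 0.2069]
top top 835 [637.6 192.9  81.1 100.5   1.2] [0.6411 0.191  0.1471]
top grip 274 [429.1 182.1  80.5  18.8   2.9] [0.4295 0.1815 0.1164] 0.10004110408172795 0.12413955374960484
top div 75 [ 614.7 -341.4   53.1    9.6   15.6] [ 0.6147 -0.3413  0.123 ]
top div 73 [ 598.  -269.4   59.     8.1   15.1] [ 0.6001 -0.2687  0.1231]
top div 78 [ 579.1 -198.3   57.4    8.    14.9] [ 0.5788 -0.1982  0.1228]
top div 82 [ 560.6 -126.9   59.5    9.    15.3] [ 0.5606 -0.1265  0.1228]
top blk 31 [ 613.7 -338.4   53.2    3.    16.1] [ 0.6137 -0.3385  0.1123]
top blk 12 [ 612.6 -261.6   26.1    1.6   17.3] [ 0.6119 -0.2621  0.113 ]
top blk 244 [ 589.1 -233.8   29.6   56.4   14.9] [ 0.5889 -0.2333  0.1111]
top blk 235 [ 570.  -162.1   29.8   55.6   14.8] [ 0.5697 -0.1626  0.1109]
top blk 15 [ 579.3 -271.3   20.     3.3    8.9] [ 0.5783 -0.2716  0.1129]
top all 2927 [ 588.6 -233.5  109.3  235.3   14.7] [ 0.5847 -0.232   0.06  ]
0.12921403939394294 -0.0007852337230823904

[... 474 characters left out ...]
1   15. ] [ 0.6122 -0.3441  0.1248]
side blk 341 [ 564.9 -160.8   58.4   64.5    9.2] [ 0.567  -0.1606  0.1127]
side blk 45 [ 579.4 -203.4   58.9    7.4    7.9] [ 0.5761 -0.2036  0.1131]
side blk 341 [ 588.  -235.8   30.7   56.6   14.3] [ 0.5876 -0.237   0.1128]
side blk 23 [ 601.8 -274.    49.1    0.9   14.9] [ 0.6022 -0.274   0.1135]
side blk 9 [ 569.7 -279.2    2.     7.2   29. ] [ 0.57   -0.2792  0.1119]
side blk 14 [ 6.202e+02 -3.456e+02  3.580e+01  6.000e-01  1.470e+01] [ 0.6198 -0.3458  0.1136]
side blk 12 [ 589.7 -350.7    4.4    8.7   40. ] [ 0.5894 -0.3509  0.1133]
side all 5115 [ 581.1 -237.4   96.6  235.9   15. ] [ 0.5737 -0.2426  0.0579]
0.12862680501819668 0.0010982305157072076
```

View pics/c_top.png

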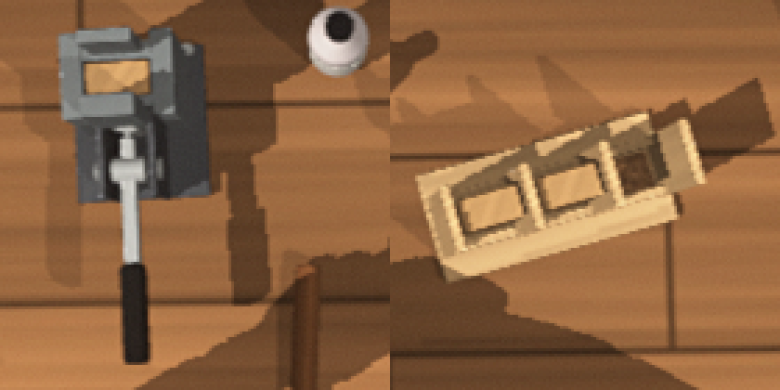

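The top picture shows the press at (192,157), its lever pointing down the image with the black grip at (198,242). The rack is at (360,180), and its right-hand bay at (395,168) is empty with a cork floor. The hammer is around (258,270) and the glue bottle is at (271,145).

```bash
cat >> h.py <<'E'
def go(p,yaw=None):
    """shift in tool axes (mm) and turn for tool-down with tool y at world angle 90+yaw (mod 180)"""
    o=env.get_obs(); R=np.array(o['eef_rot']); s=R.T@(np.array(p)-o['ee_pos'])*1000
    out=dict(zip("xyz",s.round(1)))
    if yaw is not None:
        c=np.degrees(np.arctan2(-R[0,1],R[1,1])); out['rz_opts']=[round(-(((yaw-c+90)%180)-90),1)]
    print(out, 'j6',round(float(o['joint_pos'][5]),1),'t',o['clock'])
E
python3 - <<'E'
from h import *
z=np.load("pics/top0.npz"); m=camera_model("top"); X=cloud(z['d'],m); p=z['p'].astype(int)
x,y,h=X[...,0],X[...,1],X[...,2]
G=(abs(x-.43)<.06)&(abs(y-.182)<.04)&(p.max(-1)<60)&(h>.09)
c=np.polyfit(x[G],h[G],1);print(c,np.polyval(c,.43), np.degrees(np.arctan(c[0])))
go([.430,.1825,.24],2.6)
E
```

```text
[-0.05172098  0.13862706] 0.11638704340286117 -2.960755674681475
{'x': np.float64(-358.5), 'y': np.float64(-224.9), 'z': np.float64(9.6), 'rz_opts': [np.float64(-19.5)]} j6 82.7 t 0.1
```

```bash
python3 -m creep '[{"x":-45,"y":-28,"z":0,"rz":-3},{"x":-90,"y":-56,"z":0,"rz":-6},{"x":-135,"y":-84,"z":0,"rz":-9},{"x":-180,"y":-112,"z":0,"rz":-12},{"x":-225,"y":-140,"z":0,"rz":-15},{"x":-270,"y":-168,"z":0,"rz":-18},{"x":-315,"y":-196,"z":5,"rz":-19.5},{"x":-358,"y":-225,"z":10,"rz":-19.5}]' 30; python3 -m creep '[{}, {"claw":60}]'
python3 - <<'E'
from h import *
go([.430,.1825,.104],2.6)
p,d=grab_frame("wrist"); cv2.imwrite("pics/w1.png",p[:,:,::-1])
E
```

```text
{'x': np.float64(-358.5), 'y': np.float64(-224.6), 'z': np.float64(145.6), 'rz_opts': [np.float64(-19.5)]} j6 82.7 t 0.1schema error: expected keys x, y, z, rx, ry, rz, claw
schema error: expected keys x, y, z, rx, ry, rz, claw
```

View pics/w1.png

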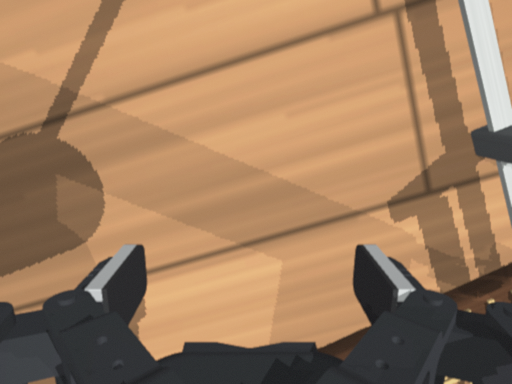

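All seven keys are required in each row. The wrist picture shows only the bench and the open fingers, because nothing moved.

```bash
python3 -m creep '[{"x":-45,"y":-28,"z":0,"rx":0,"ry":0,"rz":-3,"claw":85},{"x":-90,"y":-56,"z":0,"rx":0,"ry":0,"rz":-6,"claw":85},{"x":-135,"y":-84,"z":0,"rx":0,"ry":0,"rz":-9,"claw":85},{"x":-180,"y":-112,"z":0,"rx":0,"ry":0,"rz":-12,"claw":85},{"x":-225,"y":-140,"z":0,"rx":0,"ry":0,"rz":-15,"claw":85},{"x":-270,"y":-168,"z":0,"rx":0,"ry":0,"rz":-18,"claw":70},{"x":-315,"y":-196,"z":5,"rx":0,"ry":0,"rz":-19.5,"claw":60},{"x":-358,"y":-225,"z":10,"rx":0,"ry":0,"rz":-19.5,"claw":60}]' 30; python3 -m creep '[{"x":0,"y":0,"z":0,"rx":0,"ry":0,"rz":0,"claw":60},{"x":0,"y":0,"z":0,"rx":0,"ry":0,"rz":0,"claw":60}]'
python3 - <<'E'
from h import *
go([.430,.1825,.104],2.6)
E
```

```text
clock: 0.95
ee_pos: [0.416, 0.1992, 0.2423]
eef_rot: [[-0.999, -0.046, 0.001], [-0.046, 0.999, 0.0], [-0.001, 0.0, -1.0]]
force: [1.9, 0.8, -0.5]
finger_gap: 0.0598
clock: 1.15
ee_pos: [0.4151, 0.1997, 0.2417]
eef_rot: [[-0.999, -0.042, -0.002], [-0.042, 0.999, -0.0], [0.002, 0.0, -1.0]]
force: [0.3, 0.7, 0.1]
finger_gap: 0.0603
{'x': np.float64(-14.4), 'y': np.float64(-17.8), 'z': np.float64(137.7), 'rz_opts': [np.float64(-0.2)]} j6 14.9 t 1.15
```

```bash
python3 -m creep '[{"x":-14,"y":-18,"z":20,"rx":0,"ry":0,"rz":0,"claw":60},{"x":-14,"y":-18,"z":55,"rx":0,"ry":0,"rz":0,"claw":60},{"x":-14,"y":-18,"z":90,"rx":0,"ry":0,"rz":0,"claw":60},{"x":-14,"y":-18,"z":120,"rx":0,"ry":0,"rz":0,"claw":60},{"x":-14,"y":-18,"z":138,"rx":0,"ry":0,"rz":0,"claw":60},{"x":-14,"y":-18,"z":138,"rx":0,"ry":0,"rz":0,"claw":40},{"x":-14,"y":-18,"z":138,"rx":0,"ry":0,"rz":0,"claw":10},{"x":-14,"y":-18,"z":138,"rx":0,"ry":0,"rz":0,"claw":10}]' 30;  python3 -m creep '[{"x":0,"y":0,"z":0,"rx":0,"ry":0,"rz":0,"claw":10},{"x":0,"y":0,"z":0,"rx":0,"ry":0,"rz":0,"claw":10},{"x":0,"y":0,"z":0,"rx":0,"ry":0,"rz":0,"claw":10}]'
```

```text
clock: 1.95
ee_pos: [0.4299, 0.1826, 0.1057]
eef_rot: [[-0.999, -0.046, 0.001], [-0.046, 0.999, -0.004], [-0.001, -0.004, -1.0]]
force: [-0.0, -7.2, -1.3]
finger_gap: 0.0216
clock: 2.25
ee_pos: [0.4299, 0.1826, 0.1057]
eef_rot: [[-0.999, -0.045, 0.001], [-0.045, 0.999, -0.003], [-0.001, -0.003, -1.0]]
force: [-2.3, -4.8, 0.1]
finger_gap: 0.0214
```

```bash
python3 -m creep '[{"x":0,"y":0,"z":10,"rx":0,"ry":0,"rz":0,"claw":10},{"x":-1,"y":0,"z":20,"rx":0,"ry":0,"rz":0,"claw":10},{"x":-2,"y":0,"z":29,"rx":0,"ry":0,"rz":0,"claw":10},{"x":-4,"y":0,"z":36,"rx":0,"ry":0,"rz":0,"claw":10},{"x":-4,"y":0,"z":38,"rx":0,"ry":0,"rz":0,"claw":10},{"x":-4,"y":0,"z":38,"rx":0,"ry":0,"rz":0,"claw":10}]'
```

```text
clock: 2.85
ee_pos: [0.4342, 0.1828, 0.0692]
eef_rot: [[-0.999, -0.045, 0.002], [-0.045, 0.999, -0.003], [-0.002, -0.003, -1.0]]
force: [-5.6, -5.4, 6.1]
finger_gap: 0.0217
```

```bash
python3 -m creep '[{"x":0,"y":0,"z":2,"rx":0,"ry":0,"rz":0,"claw":10},{"x":0,"y":0,"z":4,"rx":0,"ry":0,"rz":0,"claw":10},{"x":0,"y":0,"z":4,"rx":0,"ry":0,"rz":0,"claw":10}]'
```

```text
clock: 3.15
ee_pos: [0.435, 0.1828, 0.066]
eef_rot: [[-0.999, -0.045, 0.004], [-0.045, 0.999, -0.003], [-0.004, -0.003, -1.0]]
force: [-5.5, -6.0, 8.7]
finger_gap: 0.0216
```

```bash
python3 -m creep '[{"x":0,"y":0,"z":2,"rx":0,"ry":0,"rz":0,"claw":10},{"x":0,"y":0,"z":4,"rx":0,"ry":0,"rz":0,"claw":10},{"x":0,"y":0,"z":4,"rx":0,"ry":0,"rz":0,"claw":10}]'
```

```text
clock: 3.45
ee_pos: [0.435, 0.1829, 0.0659]
eef_rot: [[-0.999, -0.045, 0.004], [-0.045, 0.999, -0.003], [-0.004, -0.003, -1.0]]
force: [-13.4, -8.5, 28.0]
finger_gap: 0.0215
```

```bash
python3 -m creep '[{"x":1,"y":0,"z":-12,"rx":0,"ry":0,"rz":0,"claw":10},{"x":3,"y":0,"z":-25,"rx":0,"ry":0,"rz":0,"claw":10},{"x":4,"y":0,"z":-38,"rx":0,"ry":0,"rz":0,"claw":10},{"x":3,"y":0,"z":-52,"rx":0,"ry":0,"rz":0,"claw":10},{"x":1,"y":0,"z":-64,"rx":0,"ry":0,"rz":0,"claw":10},{"x":0,"y":0,"z":-70,"rx":0,"ry":0,"rz":0,"claw":10},{"x":0,"y":0,"z":-71,"rx":0,"ry":0,"rz":0,"claw":10}]'
```

```text
clock: 4.15
ee_pos: [0.434, 0.1828, 0.1296]
eef_rot: [[-0.999, -0.045, 0.0], [-0.045, 0.999, -0.002], [0.0, -0.002, -1.0]]
force: [3.3, -4.3, -8.9]
finger_gap: 0.0215
```

```bash
python3 -m creep '[{"x":1,"y":0,"z":12,"rx":0,"ry":0,"rz":0,"claw":10},{"x":3,"y":0,"z":25,"rx":0,"ry":0,"rz":0,"claw":10},{"x":4,"y":0,"z":38,"rx":0,"ry":0,"rz":0,"claw":10},{"x":3,"y":0,"z":52,"rx":0,"ry":0,"rz":0,"claw":10},{"x":1,"y":0,"z":64,"rx":0,"ry":0,"rz":0,"claw":10},{"x":0,"y":0,"z":70,"rx":0,"ry":0,"rz":0,"claw":10},{"x":0,"y":0,"z":71,"rx":0,"ry":0,"rz":0,"claw":10}]'
```

```text
clock: 4.85
ee_pos: [0.4357, 0.1829, 0.0663]
eef_rot: [[-0.999, -0.045, 0.005], [-0.045, 0.999, -0.003], [-0.005, -0.003, -1.0]]
force: [-13.7, -10.5, 30.7]
finger_gap: 0.0215
```

```bash
python3 -m creep '[{"x":2,"y":0,"z":-18,"rx":0,"ry":0,"rz":0,"claw":10},{"x":4,"y":0,"z":-36,"rx":0,"ry":0,"rz":0,"claw":10},{"x":3,"y":0,"z":-54,"rx":0,"ry":0,"rz":0,"claw":10},{"x":0,"y":0,"z":-72,"rx":0,"ry":0,"rz":0,"claw":10},{"x":0,"y":0,"z":-72,"rx":0,"ry":0,"rz":0,"claw":10},{"x":0,"y":0,"z":-72,"rx":0,"ry":0,"rz":0,"claw":10}]'
```

```text
clock: 5.45
ee_pos: [0.4351, 0.1828, 0.133]
eef_rot: [[-0.999, -0.045, 0.004], [-0.045, 0.999, -0.002], [-0.003, -0.002, -1.0]]
force: [-0.2, -5.4, 2.2]
finger_gap: 0.0216
```

```bash
python3 -m creep '[{"x":2,"y":0,"z":18,"rx":0,"ry":0,"rz":0,"claw":10},{"x":4,"y":0,"z":36,"rx":0,"ry":0,"rz":0,"claw":10},{"x":3,"y":0,"z":54,"rx":0,"ry":0,"rz":0,"claw":10},{"x":0,"y":0,"z":70,"rx":0,"ry":0,"rz":0,"claw":10},{"x":0,"y":0,"z":72,"rx":0,"ry":0,"rz":0,"claw":10},{"x":0,"y":0,"z":72,"rx":0,"ry":0,"rz":0,"claw":10}]'
```

```text
clock: 6.05
ee_pos: [0.4366, 0.1829, 0.0652]
eef_rot: [[-0.999, -0.045, 0.007], [-0.045, 0.999, -0.002], [-0.007, -0.003, -1.0]]
force: [-7.4, -9.0, 19.4]
finger_gap: 0.0214
```

```bash
python3 -m creep '[{"x":2,"y":0,"z":-18,"rx":0,"ry":0,"rz":0,"claw":10},{"x":4,"y":0,"z":-36,"rx":0,"ry":0,"rz":0,"claw":10},{"x":3,"y":0,"z":-54,"rx":0,"ry":0,"rz":0,"claw":10},{"x":0,"y":0,"z":-72,"rx":0,"ry":0,"rz":0,"claw":10},{"x":0,"y":0,"z":-72,"rx":0,"ry":0,"rz":0,"claw":10},{"x":0,"y":0,"z":-72,"rx":0,"ry":0,"rz":0,"claw":10}]'
```

```text
clock: 6.65
ee_pos: [0.4352, 0.1829, 0.1324]
eef_rot: [[-0.999, -0.045, 0.004], [-0.045, 0.999, -0.002], [-0.004, -0.002, -1.0]]
force: [0.5, -6.2, 0.0]
finger_gap: 0.0216
```

```bash
python3 -m creep '[{"x":2,"y":0,"z":18,"rx":0,"ry":0,"rz":0,"claw":10},{"x":4,"y":0,"z":36,"rx":0,"ry":0,"rz":0,"claw":10},{"x":3,"y":0,"z":54,"rx":0,"ry":0,"rz":0,"claw":10},{"x":0,"y":0,"z":70,"rx":0,"ry":0,"rz":0,"claw":10},{"x":0,"y":0,"z":72,"rx":0,"ry":0,"rz":0,"claw":10},{"x":0,"y":0,"z":72,"rx":0,"ry":0,"rz":0,"claw":10}]'
python3 - <<'E'
from h import *
p,d=grab_frame("top"); m=camera_model("top"); X=cloud(d,m); x,y,h=X[...,0],X[...,1],X[...,2]
B=(abs(x-.638)<.01)&(abs(y-.192)<.02); print(np.percentile(h[B],[10,50,90]))
E
```

```text
clock: 7.25
ee_pos: [0.4367, 0.1829, 0.065]
eef_rot: [[-0.999, -0.045, 0.007], [-0.045, 0.999, -0.002], [-0.007, -0.003, -1.0]]
force: [-5.3, -9.3, 18.7]
finger_gap: 0.0217
[0.17613808 0.17867453 0.18118757]
```

```bash
python3 -m creep '[{"x":2,"y":0,"z":-18,"rx":0,"ry":0,"rz":0,"claw":10},{"x":4,"y":0,"z":-36,"rx":0,"ry":0,"rz":0,"claw":10},{"x":3,"y":0,"z":-54,"rx":0,"ry":0,"rz":0,"claw":10},{"x":0,"y":0,"z":-72,"rx":0,"ry":0,"rz":0,"claw":10},{"x":0,"y":0,"z":-72,"rx":0,"ry":0,"rz":0,"claw":10},{"x":0,"y":0,"z":-72,"rx":0,"ry":0,"rz":0,"claw":10}]'
```

```text
clock: 7.9
ee_pos: [0.4352, 0.1829, 0.1323]
eef_rot: [[-0.999, -0.045, 0.003], [-0.045, 0.999, -0.002], [-0.003, -0.002, -1.0]]
force: [1.2, -6.0, -0.9]
finger_gap: 0.0214
```

```bash
python3 -m creep '[{"x":2,"y":0,"z":18,"rx":0,"ry":0,"rz":0,"claw":10},{"x":4,"y":0,"z":36,"rx":0,"ry":0,"rz":0,"claw":10},{"x":3,"y":0,"z":54,"rx":0,"ry":0,"rz":0,"claw":10},{"x":0,"y":0,"z":70,"rx":0,"ry":0,"rz":0,"claw":10},{"x":0,"y":0,"z":73,"rx":0,"ry":0,"rz":0,"claw":10},{"x":0,"y":0,"z":73,"rx":0,"ry":0,"rz":0,"claw":10}]'
```

```text
clock: 8.5
ee_pos: [0.4366, 0.1829, 0.0649]
eef_rot: [[-0.999, -0.045, 0.007], [-0.045, 0.999, -0.002], [-0.007, -0.003, -1.0]]
force: [-7.7, -9.4, 22.5]
finger_gap: 0.0215
```

```bash
python3 -m creep '[{"x":2,"y":0,"z":-18,"rx":0,"ry":0,"rz":0,"claw":10},{"x":4,"y":0,"z":-36,"rx":0,"ry":0,"rz":0,"claw":10},{"x":3,"y":0,"z":-54,"rx":0,"ry":0,"rz":0,"claw":10},{"x":0,"y":0,"z":-72,"rx":0,"ry":0,"rz":0,"claw":10},{"x":0,"y":0,"z":-72,"rx":0,"ry":0,"rz":0,"claw":10},{"x":0,"y":0,"z":-72,"rx":0,"ry":0,"rz":0,"claw":10}]'
```

```text
clock: 9.1
ee_pos: [0.4352, 0.1829, 0.1315]
eef_rot: [[-0.999, -0.045, 0.004], [-0.045, 0.999, -0.002], [-0.003, -0.002, -1.0]]
force: [0.5, -6.7, 0.6]
finger_gap: 0.0214
```

```bash
python3 -m creep '[{"x":2,"y":0,"z":18,"rx":0,"ry":0,"rz":0,"claw":10},{"x":4,"y":0,"z":36,"rx":0,"ry":0,"rz":0,"claw":10},{"x":3,"y":0,"z":54,"rx":0,"ry":0,"rz":0,"claw":10},{"x":0,"y":0,"z":70,"rx":0,"ry":0,"rz":0,"claw":10},{"x":0,"y":0,"z":73,"rx":0,"ry":0,"rz":0,"claw":10},{"x":0,"y":0,"z":73,"rx":0,"ry":0,"rz":0,"claw":10}]'
python3 - <<'E'
from h import *
p,d=grab_frame("top"); np.savez("pics/top1.npz",p=p,d=d); m=camera_model("top"); X=cloud(d,m); x,y,h=X[...,0],X[...,1],X[...,2]
B=(abs(x-.638)<.01)&(abs(y-.192)<.02); print(np.percentile(h[B],[10,50,90]))
M=(abs(x-.638)<.03)&(abs(y-.192)<.04)&(h>.168)&(h<.198); print(rect(X[M][:,:2]))
E
```

```text
clock: 9.7
ee_pos: [0.4366, 0.1829, 0.0644]
eef_rot: [[-0.999, -0.045, 0.007], [-0.045, 0.999, -0.002], [-0.007, -0.003, -1.0]]
force: [-8.2, -9.6, 25.9]
finger_gap: 0.0215
[0.18929707 0.19143652 0.1936726 ]
[634.3 191.6  57.1  56.    6.9]
```

```bash
python3 -m creep '[{"x":0,"y":0,"z":-4,"rx":0,"ry":0,"rz":0,"claw":60},{"x":0,"y":0,"z":-4,"rx":0,"ry":0,"rz":0,"claw":60},{"x":0,"y":0,"z":-4,"rx":0,"ry":0,"rz":0,"claw":60},{"x":0,"y":0,"z":-30,"rx":0,"ry":0,"rz":0,"claw":70},{"x":0,"y":0,"z":-75,"rx":0,"ry":0,"rz":0,"claw":85},{"x":0,"y":0,"z":-120,"rx":0,"ry":0,"rz":0,"claw":85},{"x":0,"y":0,"z":-165,"rx":0,"ry":0,"rz":0,"claw":85},{"x":0,"y":0,"z":-210,"rx":0,"ry":0,"rz":0,"claw":85}]'
python3 - <<'E'
from h import *
go([.56,.192,.28],2.6)
E
```

```text
clock: 10.55
ee_pos: [0.4333, 0.1841, 0.2675]
eef_rot: [[-0.999, -0.046, -0.001], [-0.046, 0.999, 0.001], [0.001, 0.001, -1.0]]
force: [0.7, 0.3, 0.1]
finger_gap: 0.0849
{'x': np.float64(-126.9), 'y': np.float64(2.1), 'z': np.float64(-12.6), 'rz_opts': [np.float64(0.0)]} j6 12.2 t 10.55
```

```bash
python3 -m creep '[{"x":-40,"y":0,"z":-10,"rx":0,"ry":0,"rz":0,"claw":85},{"x":-80,"y":1,"z":-20,"rx":0,"ry":0,"rz":0,"claw":85},{"x":-110,"y":2,"z":-22,"rx":0,"ry":0,"rz":0,"claw":85},{"x":-125,"y":2,"z":-22,"rx":0,"ry":0,"rz":0,"claw":85},{"x":-125,"y":2,"z":-22,"rx":0,"ry":0,"rz":0,"claw":85},{"x":-125,"y":2,"z":-22,"rx":0,"ry":0,"rz":0,"claw":85}]'
python3 - <<'E'
from h import *
m=camera_model("wrist"); p,d=grab_frame("wrist"); np.savez("pics/w2.npz",p=p,d=d)
print(np.round(m['pose'],3).tolist(),proj([.638,.192,.192],m))
cv2.imwrite("pics/w2.png",p[:,:,::-1])
X=cloud(d,m); x,y,h=X[...,0],X[...,1],X[...,2]; g=p.astype(int)
M=(d>0)&(abs(x-.638)<.03)&(abs(y-.192)<.045)&(h>.183)&(h<.198); print(M.sum(),rect(X[M][:,:2]),np.median(h[M]))
for s in(1,-1):
    M=(d>0)&(abs(x-.635-s*.03)<.022)&(abs(y-.192)<.04)&(h>.203)&(h<.215); print(M.sum(), rect(X[M][:,:2]) if M.any() else '')
E
```

```text
clock: 11.15
ee_pos: [0.558, 0.1916, 0.2873]
eef_rot: [[-0.999, -0.046, -0.002], [-0.046, 0.999, 0.0], [0.002, 0.0, -1.0]]
force: [-0.2, -0.5, -0.3]
finger_gap: 0.0848
[[-0.046, 0.966, 0.255, 0.494], [0.999, 0.044, 0.011, 0.19], [-0.0, 0.255, -0.967, 0.412], [0.0, 0.0, 0.0, 1.0]] [[243.40911232 308.04963657]]
3283 [642.6 192.7  39.1  56.    2.7] 0.1938882304820727
83 [659.5 197.4   1.9  29.    2.7]
2142 [607.1 191.   20.6  45.9   2.7]
```

View pics/w2.png

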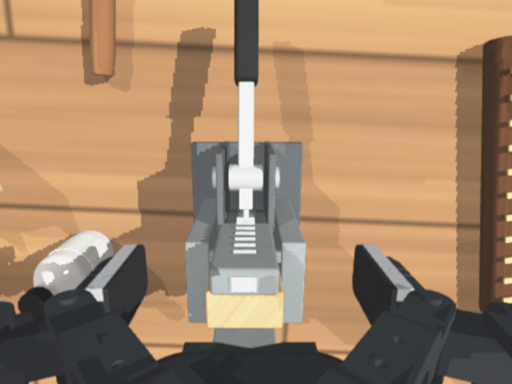

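```bash
python3 - <<'E'
from h import *
go([.6382,.1925,.173],2.7)
E
python3 -m creep '[{"x":-30,"y":0,"z":0,"rx":0,"ry":0,"rz":0,"claw":85},{"x":-60,"y":-1,"z":0,"rx":0,"ry":0,"rz":0,"claw":85},{"x":-80,"y":-2.7,"z":0,"rx":0,"ry":0,"rz":0,"claw":85},{"x":-80,"y":-2.7,"z":20,"rx":0,"ry":0,"rz":0,"claw":85},{"x":-80,"y":-2.7,"z":50,"rx":0,"ry":0,"rz":0,"claw":85},{"x":-80,"y":-2.7,"z":80,"rx":0,"ry":0,"rz":0,"claw":85},{"x":-80,"y":-2.7,"z":100,"rx":0,"ry":0,"rz":0,"claw":85},{"x":-80,"y":-2.7,"z":100,"rx":0,"ry":0,"rz":0,"claw":85}]'
python3 - <<'E'
from h import *
go([.6382,.1925,.173],2.7)
E
```

```text
{'x': np.float64(-80.7), 'y': np.float64(-2.9), 'z': np.float64(114.7), 'rz_opts': [np.float64(-0.1)]} j6 9.8 t 11.2
clock: 12.0
ee_pos: [0.6352, 0.1922, 0.1841]
eef_rot: [[-0.999, -0.046, -0.008], [-0.046, 0.999, -0.001], [0.008, -0.001, -1.0]]
force: [-1.2, -0.2, 0.0]
finger_gap: 0.0849
{'x': np.float64(-3.1), 'y': np.float64(0.2), 'z': np.float64(11.1), 'rz_opts': [np.float64(-0.1)]} j6 8.4 t 12.0
```

```bash
python3 -m creep '[{"x":-1,"y":0,"z":5,"rx":0,"ry":0,"rz":0,"claw":85},{"x":-1,"y":0,"z":12,"rx":0,"ry":0,"rz":0,"claw":85},{"x":-1,"y":0,"z":12,"rx":0,"ry":0,"rz":0,"claw":85},{"x":-1,"y":0,"z":12,"rx":0,"ry":0,"rz":0,"claw":85}]'
python3 - <<'E'
from h import *
go([.6382,.1925,.173],2.7)
E
```

```text
clock: 12.4
ee_pos: [0.6399, 0.1925, 0.1774]
eef_rot: [[-0.999, -0.046, 0.001], [-0.046, 0.999, 0.0], [-0.001, 0.0, -1.0]]
force: [-0.0, 0.2, 0.6]
finger_gap: 0.0846
{'x': np.float64(1.7), 'y': np.float64(0.1), 'z': np.float64(4.4), 'rz_opts': [np.float64(-0.1)]} j6 8.4 t 12.4
```

```bash
python3 -m creep '[{"x":1.7,"y":0,"z":3.5,"rx":0,"ry":0,"rz":0,"claw":75},{"x":1.7,"y":0,"z":3.5,"rx":0,"ry":0,"rz":0,"claw":65},{"x":1.7,"y":0,"z":3.5,"rx":0,"ry":0,"rz":0,"claw":45},{"x":1.7,"y":0,"z":3.5,"rx":0,"ry":0,"rz":0,"claw":45},{"x":1.7,"y":0,"z":3.5,"rx":0,"ry":0,"rz":0,"claw":45},{"x":1.7,"y":0,"z":3.5,"rx":0,"ry":0,"rz":0,"claw":45}]' 50
python3 -m creep '[{"x":0,"y":0,"z":-5,"rx":0,"ry":0,"rz":0,"claw":45},{"x":0,"y":0,"z":-15,"rx":0,"ry":0,"rz":0,"claw":45},{"x":0,"y":0,"z":-30,"rx":0,"ry":0,"rz":0,"claw":45},{"x":0,"y":0,"z":-50,"rx":0,"ry":0,"rz":0,"claw":45}]'
```

```text
clock: 13.0
ee_pos: [0.638, 0.1923, 0.1731]
eef_rot: [[-0.999, -0.045, 0.0], [-0.045, 0.999, 0.0], [-0.0, 0.0, -1.0]]
force: [0.2, -0.2, 0.6]
finger_gap: 0.0554
clock: 13.4
ee_pos: [0.6373, 0.1922, 0.2227]
eef_rot: [[-0.999, -0.046, -0.002], [-0.046, 0.999, -0.0], [0.002, -0.0, -1.0]]
force: [-0.1, 0.2, -1.5]
finger_gap: 0.0556
```

```bash
python3 -m creep '[{"x":0,"y":0,"z":-25,"rx":0,"ry":0,"rz":0,"claw":45},{"x":0,"y":0,"z":-60,"rx":0,"ry":0,"rz":0,"claw":45},{"x":0,"y":0,"z":-90,"rx":0,"ry":0,"rz":0,"claw":45},{"x":0,"y":0,"z":-97,"rx":0,"ry":0,"rz":0,"claw":45}]'
python3 - <<'E'
from h import *
go([.44,-.13,.22],14.8)
E
```

```text
clock: 13.8
ee_pos: [0.6389, 0.1925, 0.3256]
eef_rot: [[-0.999, -0.046, 0.008], [-0.046, 0.999, 0.002], [-0.009, 0.001, -1.0]]
force: [-0.6, -0.5, -0.8]
finger_gap: 0.0553
{'x': np.float64(214.3), 'y': np.float64(-313.3), 'z': np.float64(103.3), 'rz_opts': [np.float64(-12.2)]} j6 8.4 t 13.8
```

```bash
python3 -m creep '[{"x":10,"y":-15,"z":0,"rx":0,"ry":0,"rz":0,"claw":45},{"x":35,"y":-50,"z":0,"rx":0,"ry":0,"rz":-2,"claw":45},{"x":62,"y":-90,"z":0,"rx":0,"ry":0,"rz":-4,"claw":45},{"x":90,"y":-130,"z":0,"rx":0,"ry":0,"rz":-6,"claw":45},{"x":117,"y":-170,"z":0,"rx":0,"ry":0,"rz":-8,"claw":45},{"x":144,"y":-210,"z":0,"rx":0,"ry":0,"rz":-10,"claw":45},{"x":170,"y":-250,"z":10,"rx":0,"ry":0,"rz":-12,"claw":45},{"x":190,"y":-280,"z":25,"rx":0,"ry":0,"rz":-12,"claw":45}]'; python3 -m creep '[{"x":10,"y":-15,"z":20,"rx":0,"ry":0,"rz":0,"claw":45},{"x":20,"y":-30,"z":40,"rx":0,"ry":0,"rz":0,"claw":45},{"x":20,"y":-30,"z":70,"rx":0,"ry":0,"rz":0,"claw":45},{"x":20,"y":-30,"z":100,"rx":0,"ry":0,"rz":0,"claw":45},{"x":20,"y":-30,"z":100,"rx":0,"ry":0,"rz":0,"claw":45},{"x":20,"y":-30,"z":100,"rx":0,"ry":0,"rz":0,"claw":45}]'
python3 - <<'E'
from h import *
go([.44,-.13,.085],14.8)
p,d=grab_frame("side"); cv2.imwrite("pics/s2.png",cv2.resize(p[100:370,100:400,::-1],None,fx=2,fy=2))
E
```

```text
clock: 14.6
ee_pos: [0.4594, -0.098, 0.2948]
eef_rot: [[-0.968, -0.252, 0.001], [-0.252, 0.968, -0.001], [-0.001, -0.002, -1.0]]
force: [1.0, -1.1, 0.1]
finger_gap: 0.0555
clock: 15.2
ee_pos: [0.4482, -0.1298, 0.1942]
eef_rot: [[-0.968, -0.252, -0.002], [-0.252, 0.968, 0.001], [0.002, 0.001, -1.0]]
force: [0.4, -0.1, -0.8]
finger_gap: 0.0555
{'x': np.float64(7.8), 'y': np.float64(1.7), 'z': np.float64(109.2), 'rz_opts': [np.float64(-0.2)]} j6 -39.0 t 15.2
```

View pics/s2.png

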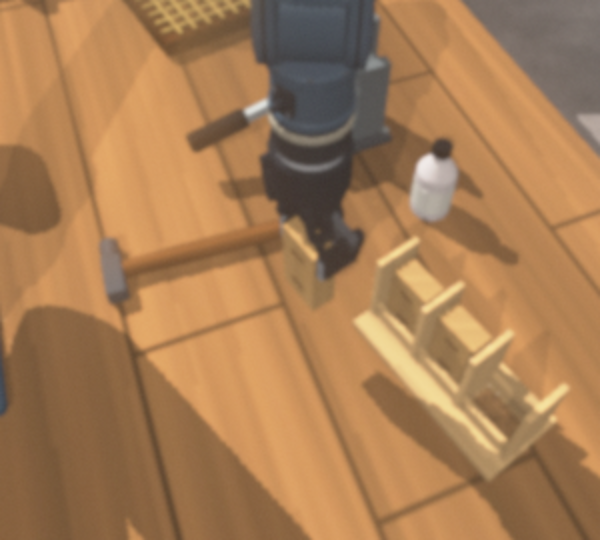

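The picture shows the block held upright at (305,265), between the hammer and the rack, with free bench underneath.

```bash
python3 -m creep '[{"x":4,"y":0,"z":20,"rx":0,"ry":0,"rz":0,"claw":45},{"x":8,"y":0,"z":50,"rx":0,"ry":0,"rz":0,"claw":45},{"x":8,"y":0,"z":80,"rx":0,"ry":0,"rz":0,"claw":45},{"x":8,"y":0,"z":98,"rx":0,"ry":0,"rz":0,"claw":45},{"x":8,"y":0,"z":103,"rx":0,"ry":0,"rz":0,"claw":45},{"x":8,"y":0,"z":105,"rx":0,"ry":0,"rz":0,"claw":45},{"x":8,"y":0,"z":107,"rx":0,"ry":0,"rz":0,"claw":45}]'; python3 -m creep '[{"x":0,"y":0,"z":1.5,"rx":0,"ry":0,"rz":0,"claw":45},{"x":0,"y":0,"z":3,"rx":0,"ry":0,"rz":0,"claw":45},{"x":0,"y":0,"z":3,"rx":0,"ry":0,"rz":0,"claw":45}]'
```

```text
clock: 15.95
ee_pos: [0.443, -0.1328, 0.0901]
eef_rot: [[-0.968, -0.252, 0.004], [-0.252, 0.968, -0.002], [-0.003, -0.003, -1.0]]
force: [0.1, -0.7, -0.3]
finger_gap: 0.0555
clock: 16.25
ee_pos: [0.4415, -0.1323, 0.0853]
eef_rot: [[-0.968, -0.252, 0.001], [-0.252, 0.968, -0.0], [-0.001, -0.001, -1.0]]
force: [0.3, 0.2, -1.5]
finger_gap: 0.0557
```

```bash
python3 -m creep '[{"x":0,"y":0,"z":1.5,"rx":0,"ry":0,"rz":0,"claw":45},{"x":0,"y":0,"z":3,"rx":0,"ry":0,"rz":0,"claw":45},{"x":0,"y":0,"z":3,"rx":0,"ry":0,"rz":0,"claw":45}]'; python3 -m creep '[{"x":0,"y":0,"z":1,"rx":0,"ry":0,"rz":0,"claw":45},{"x":0,"y":0,"z":2,"rx":0,"ry":0,"rz":0,"claw":45},{"x":0,"y":0,"z":2,"rx":0,"ry":0,"rz":0,"claw":45}]'
```

```text
clock: 16.55
ee_pos: [0.441, -0.132, 0.0816]
eef_rot: [[-0.968, -0.252, -0.001], [-0.252, 0.968, 0.0], [0.0, 0.0, -1.0]]
force: [-0.6, -0.3, -1.5]
finger_gap: 0.0556
clock: 16.85
ee_pos: [0.4413, -0.1322, 0.0806]
eef_rot: [[-0.968, -0.252, 0.0], [-0.252, 0.968, -0.0], [-0.0, -0.0, -1.0]]
force: [-1.8, 0.7, 3.0]
finger_gap: 0.0557
```

```bash
python3 -m creep '[{"x":0,"y":0,"z":0,"rx":0,"ry":0,"rz":0,"claw":65},{"x":0,"y":0,"z":0,"rx":0,"ry":0,"rz":0,"claw":85},{"x":0,"y":0,"z":0,"rx":0,"ry":0,"rz":0,"claw":85},{"x":0,"y":0,"z":-20,"rx":0,"ry":0,"rz":0,"claw":85},{"x":0,"y":0,"z":-50,"rx":0,"ry":0,"rz":0,"claw":85},{"x":0,"y":0,"z":-80,"rx":0,"ry":0,"rz":0,"claw":85},{"x":0,"y":0,"z":-90,"rx":0,"ry":0,"rz":8,"claw":85},{"x":0,"y":0,"z":-90,"rx":0,"ry":0,"rz":16,"claw":85}]'; python3 -m creep '[{"x":0,"y":0,"z":0,"rx":0,"ry":0,"rz":8,"claw":85},{"x":0,"y":0,"z":0,"rx":0,"ry":0,"rz":16,"claw":85},{"x":0,"y":0,"z":0,"rx":0,"ry":0,"rz":24,"claw":85},{"x":0,"y":0,"z":0,"rx":0,"ry":0,"rz":32,"claw":85},{"x":0,"y":0,"z":0,"rx":0,"ry":0,"rz":40,"claw":85},{"x":0,"y":0,"z":0,"rx":0,"ry":0,"rz":48,"claw":85},{"x":0,"y":0,"z":0,"rx":0,"ry":0,"rz":56,"claw":85},{"x":0,"y":0,"z":0,"rx":0,"ry":0,"rz":64,"claw":85}]';  python3 -m creep '[{"x":0,"y":0,"z":0,"rx":0,"ry":0,"rz":5,"claw":85},{"x":0,"y":0,"z":0,"rx":0,"ry":0,"rz":10,"claw":85},{"x":0,"y":0,"z":0,"rx":0,"ry":0,"rz":10,"claw":85}]'
python3 - <<'E'
from h import *
go([.4413,-.1322,.075],-75.2)
m=camera_model("top"); p,d=grab_frame("top"); cv2.imwrite("pics/t2.png",p[:,:,::-1])
for n in ("wrist","side"):
    m=camera_model(n); p,d=grab_frame(n); X=cloud(d,m); h=X[...,2]
    M=(d>0)&(abs(X[...,0]-.441)<.06)&(abs(X[...,1]+.132)<.06)&(h>.09)&(h<.107); print(n,M.sum(),rect(X[M][:,:2]) if M.sum() else '',np.median(h[M]))
    cv2.imwrite(f"pics/{n}3.png",p[:,:,::-1])
E
```

```text
clock: 17.65
ee_pos: [0.4429, -0.1329, 0.1727]
eef_rot: [[-1.0, 0.03, 0.005], [0.03, 1.0, -0.002], [-0.005, -0.002, -1.0]]
force: [0.7, 0.5, -0.0]
finger_gap: 0.0845
clock: 18.45
ee_pos: [0.4412, -0.1322, 0.1697]
eef_rot: [[-0.411, 0.912, -0.0], [0.912, 0.411, -0.0], [0.0, -0.0, -1.0]]
force: [0.1, 0.5, -0.7]
finger_gap: 0.0851
clock: 18.75
ee_pos: [0.4412, -0.1321, 0.1697]
eef_rot: [[-0.252, 0.968, -0.0], [0.968, 0.252, 0.0], [0.0, -0.0, -1.0]]
force: [0.5, -0.5, -0.1]
finger_gap: 0.0851
{'x': np.float64(-0.1), 'y': np.float64(0.1), 'z': np.float64(94.7), 'rz_opts': [np.float64(-0.2)]} j6 50.4 t 18.75
wrist 4632 [ 442.6 -131.8   30.    56.1   14.4] 0.10130611112248532
side 335 [ 441.7 -132.8   30.4   56.4   14.8] 0.1008419813512762
```

View pics/wrist3.png

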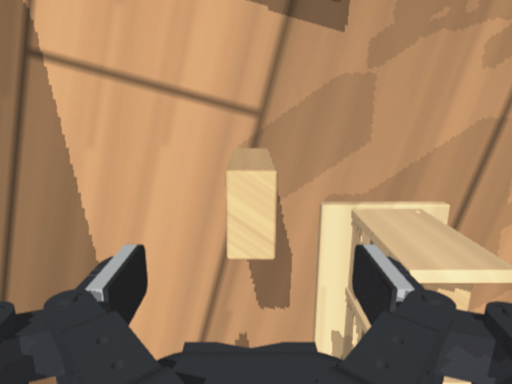

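The block stands upright at pixel (250,210), under the tool to within about 1 mm. The rack is off to the right, lower than the fingertips will be.

```bash
python3 -m creep '[{"x":0,"y":1,"z":20,"rx":0,"ry":0,"rz":0,"claw":65},{"x":0,"y":1,"z":50,"rx":0,"ry":0,"rz":0,"claw":60},{"x":0,"y":1,"z":78,"rx":0,"ry":0,"rz":0,"claw":60},{"x":0,"y":1,"z":92,"rx":0,"ry":0,"rz":0,"claw":60},{"x":0,"y":1,"z":92,"rx":0,"ry":0,"rz":0,"claw":60},{"x":0,"y":1,"z":92,"rx":0,"ry":0,"rz":0,"claw":40},{"x":0,"y":1,"z":92,"rx":0,"ry":0,"rz":0,"claw":20},{"x":0,"y":1,"z":92,"rx":0,"ry":0,"rz":0,"claw":20}]' 50;  python3 -m creep '[{"x":0,"y":0,"z":0,"rx":0,"ry":0,"rz":0,"claw":20},{"x":0,"y":0,"z":0,"rx":0,"ry":0,"rz":0,"claw":20}]'; python3 -m creep '[{"x":0,"y":0,"z":-10,"rx":0,"ry":0,"rz":0,"claw":20},{"x":0,"y":0,"z":-40,"rx":0,"ry":0,"rz":0,"claw":20},{"x":0,"y":0,"z":-75,"rx":0,"ry":0,"rz":0,"claw":20},{"x":0,"y":0,"z":-110,"rx":0,"ry":0,"rz":0,"claw":20},{"x":0,"y":0,"z":-140,"rx":0,"ry":0,"rz":0,"claw":20},{"x":0,"y":0,"z":-160,"rx":0,"ry":0,"rz":0,"claw":20},{"x":0,"y":0,"z":-165,"rx":0,"ry":0,"rz":0,"claw":20},{"x":0,"y":0,"z":-165,"rx":0,"ry":0,"rz":0,"claw":20}]'
python3 - <<'E'
from h import *
go([.607,-.306,.24],-75.2)
E
```

```text
clock: 19.7
ee_pos: [0.4435, -0.1325, 0.0797]
eef_rot: [[-0.252, 0.968, 0.003], [0.968, 0.252, -0.001], [-0.002, 0.003, -1.0]]
force: [-0.7, -0.5, 1.8]
finger_gap: 0.0294
clock: 19.9
ee_pos: [0.4435, -0.1325, 0.0797]
eef_rot: [[-0.252, 0.968, 0.003], [0.968, 0.252, -0.001], [-0.002, 0.003, -1.0]]
force: [-1.3, -0.5, 5.2]
finger_gap: 0.0294
clock: 20.7
ee_pos: [0.4425, -0.132, 0.2434]
eef_rot: [[-0.252, 0.968, 0.001], [0.968, 0.252, -0.0], [-0.001, 0.001, -1.0]]
force: [0.3, 0.3, -1.6]
finger_gap: 0.0294
{'x': np.float64(-209.9), 'y': np.float64(115.3), 'z': np.float64(3.6), 'rz_opts': [np.float64(-0.2)]} j6 50.4 t 20.7
```

```bash
python3 -m creep '[{"x":-15,"y":8,"z":0,"rx":0,"ry":0,"rz":0,"claw":20},{"x":-45,"y":25,"z":0,"rx":0,"ry":0,"rz":0,"claw":20},{"x":-80,"y":44,"z":0,"rx":0,"ry":0,"rz":0,"claw":20},{"x":-115,"y":63,"z":0,"rx":0,"ry":0,"rz":0,"claw":20},{"x":-150,"y":82,"z":0,"rx":0,"ry":0,"rz":0,"claw":20},{"x":-180,"y":99,"z":0,"rx":0,"ry":0,"rz":0,"claw":20},{"x":-200,"y":110,"z":0,"rx":0,"ry":0,"rz":0,"claw":20},{"x":-210,"y":115,"z":0,"rx":0,"ry":0,"rz":0,"claw":20}]';python3 -m creep '[{"x":0,"y":0,"z":0,"rx":0,"ry":0,"rz":0,"claw":20},{"x":0,"y":0,"z":0,"rx":0,"ry":0,"rz":0,"claw":20},{"x":0,"y":0,"z":0,"rx":0,"ry":0,"rz":0,"claw":20}]'
python3 - <<'E'
from h import *
go([.607,-.306,.24],-75.2)
for n in ("wrist","side"):
    m=camera_model(n); p,d=grab_frame(n); np.savez(f"pics/{n}4.npz",p=p,d=d); X=cloud(d,m); x,y,h=X[...,0],X[...,1],X[...,2]
    R=(d>0)&(abs(x-.6)<.1)&(abs(y+.25)<.2)&(h>.12)&(h<.128); k,L=cv2.connectedComponents(R.astype(np.uint8))
    for i in range(1,k):
        if (L==i).sum()>30: print(n,(L==i).sum(),rect(X[L==i][:,:2]))
    if n=="wrist": w=p
q=np.hstack([cv2.resize(w,(400,300)),cv2.resize(p[180:360,240:430],(317,300),interpolation=3)]); cv2.imwrite("pics/q4.png",q[:,:,::-1])
E
```

```text
clock: 21.5
ee_pos: [0.6066, -0.3073, 0.2383]
eef_rot: [[-0.251, 0.968, -0.005], [0.968, 0.251, 0.003], [0.004, -0.004, -1.0]]
force: [-0.6, -0.4, -1.1]
finger_gap: 0.0293
clock: 21.8
ee_pos: [0.6058, -0.3052, 0.2422]
eef_rot: [[-0.253, 0.968, -0.002], [0.968, 0.253, 0.001], [0.002, -0.001, -1.0]]
force: [0.1, 0.1, -1.8]
finger_gap: 0.0292
{'x': np.float64(-1.1), 'y': np.float64(1.0), 'z': np.float64(2.2), 'rz_opts': [np.float64(-0.2)]} j6 43.0 t 21.8
wrist 1294 [ 580.  -199.6   59.     8.4   15.3]
wrist 1009 [ 598.7 -270.6   59.8    7.7   14.6]
side 96 [ 559.8 -128.4   59.5    8.7   15.1]
side 105 [ 579.4 -199.6   61.1    8.3   14.7]
side 73 [ 587.  -273.9   36.7    8.    14.4]
side 129 [ 616.2 -342.9   59.3    7.9   15.2]
```

View pics/q4.png

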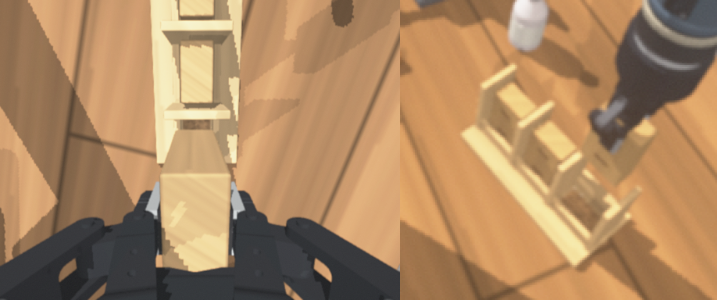

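```bash
python3 -m creep '[{"x":-1,"y":1,"z":15,"rx":0,"ry":0,"rz":0,"claw":20},{"x":-1.7,"y":1.5,"z":35,"rx":0,"ry":0,"rz":0,"claw":20},{"x":-1.7,"y":1.5,"z":36,"rx":0,"ry":0,"rz":0,"claw":20},{"x":-1.7,"y":1.5,"z":36,"rx":0,"ry":0,"rz":0,"claw":20},{"x":-1.7,"y":1.5,"z":36,"rx":0,"ry":0,"rz":0,"claw":20}]'
python3 - <<'E'
from h import *
go([.6077,-.3065,.13],-75.2)
E
```

```text
clock: 22.4
ee_pos: [0.6086, -0.3073, 0.2083]
eef_rot: [[-0.252, 0.968, 0.001], [0.968, 0.252, -0.001], [-0.001, 0.001, -1.0]]
force: [0.5, -0.3, -0.4]
finger_gap: 0.0294
{'x': np.float64(1.1), 'y': np.float64(-0.7), 'z': np.float64(78.3), 'rz_opts': [np.float64(-0.2)]} j6 43.0 t 22.4
```

```bash
python3 -m creep '[{"x":0.8,"y":-0.7,"z":10,"rx":0,"ry":0,"rz":0,"claw":20},{"x":0.8,"y":-0.7,"z":25,"rx":0,"ry":0,"rz":0,"claw":20},{"x":0.8,"y":-0.7,"z":40,"rx":0,"ry":0,"rz":0,"claw":20},{"x":0.8,"y":-0.7,"z":55,"rx":0,"ry":0,"rz":0,"claw":20},{"x":0.8,"y":-0.7,"z":70,"rx":0,"ry":0,"rz":0,"claw":20},{"x":0.8,"y":-0.7,"z":78,"rx":0,"ry":0,"rz":0,"claw":20},{"x":0.8,"y":-0.7,"z":78,"rx":0,"ry":0,"rz":0,"claw":20},{"x":0.8,"y":-0.7,"z":78,"rx":0,"ry":0,"rz":0,"claw":20}]'
python3 - <<'E'
from h import *
go([.6077,-.3065,.0947],-75.2)
E
```

```text
clock: 23.2
ee_pos: [0.6075, -0.3068, 0.129]
eef_rot: [[-0.252, 0.968, 0.0], [0.968, 0.252, -0.0], [-0.0, 0.0, -1.0]]
force: [-0.7, -0.5, -1.6]
finger_gap: 0.0292
{'x': np.float64(0.3), 'y': np.float64(0.2), 'z': np.float64(34.3), 'rz_opts': [np.float64(-0.2)]} j6 43.0 t 23.2
```

```bash
python3 -m creep '[{"x":0,"y":0,"z":8,"rx":0,"ry":0,"rz":0,"claw":20},{"x":0,"y":0,"z":16,"rx":0,"ry":0,"rz":0,"claw":20},{"x":0,"y":0,"z":24,"rx":0,"ry":0,"rz":0,"claw":20},{"x":0,"y":0,"z":29,"rx":0,"ry":0,"rz":0,"claw":20},{"x":0,"y":0,"z":31,"rx":0,"ry":0,"rz":0,"claw":20},{"x":0,"y":0,"z":31,"rx":0,"ry":0,"rz":0,"claw":20}]'; python3 -m creep '[{"x":0,"y":0,"z":1,"rx":0,"ry":0,"rz":0,"claw":20},{"x":0,"y":0,"z":2,"rx":0,"ry":0,"rz":0,"claw":20},{"x":0,"y":0,"z":2,"rx":0,"ry":0,"rz":0,"claw":20}]'
```

```text
clock: 23.8
ee_pos: [0.6071, -0.3065, 0.0971]
eef_rot: [[-0.252, 0.968, -0.001], [0.968, 0.252, 0.001], [0.001, -0.001, -1.0]]
force: [0.6, 0.5, -1.0]
finger_gap: 0.0295
clock: 24.1
ee_pos: [0.6076, -0.3068, 0.0961]
eef_rot: [[-0.252, 0.968, 0.0], [0.968, 0.252, -0.0], [-0.0, 0.0, -1.0]]
force: [-0.8, 0.5, -1.0]
finger_gap: 0.0295
```

```bash
python3 -m creep '[{"x":0,"y":0,"z":1,"rx":0,"ry":0,"rz":0,"claw":20},{"x":0,"y":0,"z":2,"rx":0,"ry":0,"rz":0,"claw":20},{"x":0,"y":0,"z":2,"rx":0,"ry":0,"rz":0,"claw":20}]'; python3 -m creep '[{"x":0,"y":0,"z":0.7,"rx":0,"ry":0,"rz":0,"claw":20},{"x":0,"y":0,"z":0.7,"rx":0,"ry":0,"rz":0,"claw":20}]'
```

```text
clock: 24.4
ee_pos: [0.6076, -0.3069, 0.0948]
eef_rot: [[-0.252, 0.968, 0.001], [0.968, 0.252, -0.001], [-0.001, 0.001, -1.0]]
force: [-0.3, 0.8, 2.6]
finger_gap: 0.0296
clock: 24.6
ee_pos: [0.6077, -0.3069, 0.0948]
eef_rot: [[-0.252, 0.968, 0.001], [0.968, 0.252, -0.001], [-0.001, 0.001, -1.0]]
force: [-2.1, 1.2, 5.3]
finger_gap: 0.0293
```

```bash
python3 -m creep '[{"x":0,"y":0,"z":0,"rx":0,"ry":0,"rz":0,"claw":40},{"x":0,"y":0,"z":0,"rx":0,"ry":0,"rz":0,"claw":60},{"x":0,"y":0,"z":0,"rx":0,"ry":0,"rz":0,"claw":60},{"x":0,"y":0,"z":0,"rx":0,"ry":0,"rz":0,"claw":60},{"x":0,"y":0,"z":-15,"rx":0,"ry":0,"rz":0,"claw":60},{"x":0,"y":0,"z":-45,"rx":0,"ry":0,"rz":0,"claw":60},{"x":0,"y":0,"z":-85,"rx":0,"ry":0,"rz":0,"claw":60},{"x":0,"y":0,"z":-125,"rx":0,"ry":0,"rz":0,"claw":60}]'; python3 -m creep '[{"x":30,"y":-30,"z":-20,"rx":0,"ry":0,"rz":0,"claw":60},{"x":60,"y":-60,"z":-40,"rx":0,"ry":0,"rz":0,"claw":60},{"x":90,"y":-90,"z":-50,"rx":0,"ry":0,"rz":0,"claw":60},{"x":120,"y":-120,"z":-50,"rx":0,"ry":0,"rz":0,"claw":60},{"x":150,"y":-150,"z":-50,"rx":0,"ry":0,"rz":0,"claw":60},{"x":170,"y":-170,"z":-50,"rx":0,"ry":0,"rz":0,"claw":60},{"x":170,"y":-170,"z":-50,"rx":0,"ry":0,"rz":0,"claw":60},{"x":170,"y":-170,"z":-50,"rx":0,"ry":0,"rz":0,"claw":60}]'
python3 - <<'E'
from h import *
for n in ("side","top"):
    m=camera_model(n); p,d=grab_frame(n); X=cloud(d,m); x,y,h=X[...,0],X[...,1],X[...,2]
    R=(d>0)&(abs(x-.6)<.1)&(abs(y+.25)<.2)&(h>.107)&(h<.118); k,L=cv2.connectedComponents(R.astype(np.uint8))
    for i in range(1,k):
        if (L==i).sum()>100: print(n,(L==i).sum(),rect(X[L==i][:,:2]),np.median(h[L==i]))
    cv2.imwrite(f"pics/{n}5.png",p[:,:,::-1])
E
```

```text
clock: 25.4
ee_pos: [0.6071, -0.3066, 0.2201]
eef_rot: [[-0.252, 0.968, -0.0], [0.968, 0.252, 0.0], [0.0, -0.0, -1.0]]
force: [-0.5, 0.2, 0.4]
finger_gap: 0.0603
clock: 26.2
ee_pos: [0.4004, -0.1853, 0.2697]
eef_rot: [[-0.252, 0.968, 0.003], [0.968, 0.252, -0.002], [-0.003, 0.002, -1.0]]
force: [0.5, 0.3, 0.6]
finger_gap: 0.06
side 297 [ 568.6 -164.1   29.9   56.4   14.7] 0.11283710732330243
side 345 [ 588.1 -235.8   29.7   56.6   14.6] 0.11281963875290624
side 440 [ 601.2 -303.8   57.6   65.1    7.8] 0.11554536047750746
top 270 [ 607.2 -304.    30.1   57.2   14.2] 0.11339724679282392
top 253 [ 589.  -233.2   29.8   56.3   15.3] 0.1108503471738338
top 257 [ 570.2 -162.7   29.8   56.2   14.3] 0.11110312157459568
```

View pics/side5.png

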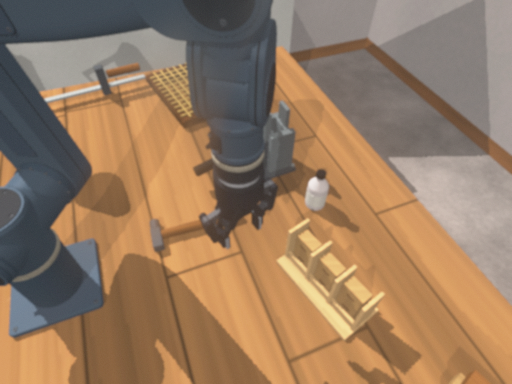

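```bash
python3 -c "
from bench import env
print(env.close_job())"
```

```text
the job is handed in; nothing more can be done
None
```

The block is standing upright on the cork floor of the empty bay, and I handed the job in at about 26 s on the robot clock, well under the 72 s limit.

- **Pumping:** I gave the lever five full up-and-down strokes. The top camera then put the block's top about 43 mm above the press top, against the 30 mm required.
- **Moving:** I lifted the block out gripping across its width and stood it on the bench. I then took it again across its thickness and lowered it into the bay. It met the floor at the expected height with about 5 N before I let go.
- **Final checks:**
  - **Placed block:** The top camera shows it centred about 2.5 mm from the bay centre and upright. Its top is about 2.5 mm above the stored blocks, which fits the 3 mm cork pad. The side camera could not confirm its outline because it merged with a divider.
  - **Stored blocks:** Both are within about 1 mm of where they started.
  - **Hammer and glue bottle:** I only checked these by eye in the last side picture. They look unmoved, though the gripper hid part of the hammer.
  - **Gripper:** It is clear of everything.

An early move command was refused because its rows lacked some required fields; nothing moved.

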